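Take the spent filter cassette out of the glue-fume extractor

ROBOT

A 6-joint arm with a two-finger parallel gripper is mounted at the origin on the work surface. World frame = base frame: x ahead of the robot, y to its left, z up, the work surface at z = 0. Lengths are in m, angles in degrees, forces in N, time in s.
With the tool pointing down it reaches from about 0.4 to 0.825 m from the base axis. Payload 7 kg.
Tool frame: the origin (TCP) lies between the finger pads; the fingertips stand 19 mm ahead of it and the grasp point (between the pads) is the TCP (r.tip_extent is the distance from the TCP to the fingertips, in m); z points along the fingers, y is the direction in which the jaws open and shut (so a half turn about z gives the same grasp; the last joint's range is limited). The gripper opens to 88 mm and grips with 3 to 60 N. Pads are 19 mm wide; open, the fingers measure 130 mm over their backs; the gripper's body (78 mm by 193 mm) begins 47 mm behind the grasp point.
Start: joints at [-50.357, 20.546, 0.682, 0, -70.136, -16.507], TCP at [0.265, -0.621, 0.246] pointing down, gripper open.
Joint ranges: [-176.03, 176.03], [-82.01, 121.73], [-58.28, 71.71], [-173.87, 95.51], [-174.79, -0.11], [-173.66, 173.66]. Speed limits (degrees/s): [136.94, 136.94, 172.46, 180, 180, 180].

INTERFACE

Orientations are given as [roll, pitch, yaw] about the fixed x, y, z axes, in that order (R = Rz(yaw) Ry(pitch) Rx(roll)).
In Python, from plant import r, capture, workorder, spotter gives the robot as it stands.
- The arm moves only by the tool step_arm, never from a script. Its argument "motion" is a list of rows, each a list of 5 numbers: the finger opening in m, from 0 to 0.0876, then the shift along the tool's x, y, z in m, then the turn about the tool's z in rad. In form: [[grip, dx, dy, dz, roll], ...]. A call has 1 to 5 rows; each row is the pose to reach, as a shift and turn from the pose commanded when the call began, along the tool's axes at that moment; what a row does not reach only later rows make up. A row lasts 1/8 s, in which the tool goes at most 62.5 mm and 10.7 degrees, less where a joint would pass 70% of its speed; a pose out of reach is approached as far as the arm can. A call with a gripper value outside its range is refused whole. The fingers move at their own pace and stop on an object; "newtons" is the grip in N (left out, the last holds). Time passes only in rows, so rows that repeat a pose let the fingers close. It gives the time, the measured TCP pose, the force and the opening at its end, in the units of the state.
- r.get_state(): the state, without advancing time (a new reading comes with each control period).
- capture(name): name is "scene" or "top" or "wrist"; returns a dict with "image" (480x640x3 uint8, red, green, blue), "z_map" (480x640 float32, m along the optical axis (not along the pixel's ray), 0 where there is no reading), "fx", "fy", "cx", "cy" (pixels), "pose" (4x4, takes a point from camera to world coordinates). Camera axes: x right, y down, z forward; pixel columns grow to the right and rows downward; lengths in m; the calibration is good to about 2 mm. A picture is of the moment at which its call begins.
- workorder.close_job(): hands the job in, once; it reports no verdict.
Trained networks look in the newest picture that a camera, given by its name, has taken for a name from the list of things; names that differ only in an ending like _2 or _b are one class to them, and where a whole thing is asked for, a point or a joint stands for the part that bears it (a point fixed in the world has none). Each returns a list of dicts, best first, with "p" (0 to 1); they miss things now and then, are a little off and sometimes report something else, mostly with a low value. They report only what shows in the picture. A call takes as long as a camera call. They do not tell look-alikes from the thing itself.
- spotter.regions_of(camera, label): "mask" (480x640 bool, what is visible of it).
- spotter.tip_of(camera, label): "location" ([x, y, z] in m, in world coordinates, good to about 4 mm: a listed point, or the origin of a listed thing).
The state is a dict: "time_s": time; "joints": joint angles; "qd": joint speeds; "joint_torque": joint torques, N m; "tcp_pos": TCP position; "eef_rot": TCP orientation; "contact_force": force on the tool from outside, world axes, zero at the start; "moment": the same for the moment, N m; "gripper_width": finger opening in m.
Only numpy, scipy, OpenCV 4.12 (cv2) and the standard library are available. Lean on these libraries where they do the work, as an engineer would, in place of code of your own. Each camera call takes 0.05 s, during which the arm holds its last target.

TASK

The carbon filter cassette in the glue-fume extractor on the bench is spent and has to come out. First switch the fan off: turn the pointer knob on top of the extractor anticlockwise until it clicks into its last position, pointing at the round ring mark. Then squeeze the cassette's two opposed spring catches together, lift the cassette straight up out of its slot and finish there still holding it by the squeezed catches, upright over the extractor, its bottom a few centimetres clear above the top plate and resting on nothing: do not put it down or let go, and leave the spare cassette and everything else on the bench where it is.

Things in the scene. Friction and masses are not known exactly. Their poses are not given: they have to be found in the camera images.
- extractor: glue-fume extractor, white sheet-metal box fixed on the bench, 220 (x) by 340 (y) by 125 mm high, louvred intake on its front (-x), exhaust spigot at the back (to x = 145 mm). Origin at the centre of its underside, z up. Its flat top plate is at z = 125 mm and carries the switch knob (axis at x = -35, y = -115 mm) and the filter cassette in its slot (centre x = 20, y = 50 mm)
- fan_knob (a joint): angle of the fan switch knob (rad), growing clockwise seen from above: 0 = off (pointer at the ring mark), 0.6 = low, 1.2 = high, a spring detent at each; starts in low or high. Turn it anticlockwise to reach 0. It must be pushed over a hump (up to about 0.1 N m, top at 0.3 and 0.9 rad), then snaps into the next detent. End stops at -0.05 and 1.25
- knob_grip (a point): point on the axis of the switch knob, 31 mm above the top plate (156 mm above the bench). Its x runs along the knob's upright bar to the pointer end and turns with it (at off, 0.6 rad anticlockwise of the extractor's x), z up. The black bar is 13 mm wide (8 at the pointer end, 23 mm from the axis; other end 21 mm), from 12 to 41 mm above the plate, over a round skirt of 46 mm diameter
- cassette: filter cassette, loose, 0.3 to 0.7 kg, grey panel 49 (x) by 180 (y) mm standing in the slot, 86 mm of it below a 5 mm flange that rests on the top plate. Origin at the centre of its underside (39 mm above the bench when seated), axes parallel to the extractor's, z up. Play in the slot 1.5 mm in x, 2.5 mm in y. It comes out only with both catches squeezed in; the slot guides the first 86 mm
- catch_near (a joint): travel (m) of the black spring catch on the cassette's -x side, beside the fixed grip block (30 by 32 mm) in the middle of its top: 0 = sprung out, hooked under the top plate; grows to 0.007 (stop) as its tab is pressed towards the cassette's middle. Spring 3.5 N at 0, 7 N at 0.007; the hook clears the plate from about 0.0045, surely from 0.006
- catch_far (a joint): the same for the catch on the cassette's +x side
- catch_near_tab (a point): middle of the outer face of the catch tab on the cassette's -x side; moves with the catch. The tab is a black upright plate 30 mm wide (y), from 8 to 44 mm above the top plate, this point 28 mm above it. The tabs' outer faces are 63 mm apart when sprung out, 49 mm when squeezed to their stops. The 5 mm flange is cut away beneath the tabs
- catch_far_tab (a point): the same point on the catch tab on the cassette's +x side
- slot (a point): centre of the slot in the extractor's top plate, at the plate's upper face, 125 mm above the bench
- spare_cassette: bystander: a new cassette of the same shape (0.45 kg) lying on its broad side on the bench at the left (+y) of the extractor, its catches pointing away from it. Origin on the bench under its bottom end
- tack_tin: bystander: steel tin, 48 mm diameter, 34 mm high, standing on the extractor's top plate at its back right corner. Origin at the centre of its underside
- glue_tin: bystander: closed tin, 90 mm diameter, 112 mm high, standing on the bench beside or behind the extractor. Origin at the centre of its underside
- eyelet_jar: bystander: closed amber jar, 68 mm diameter, 85 mm high, standing on the bench behind or beside the extractor. Origin at the centre of its underside
- shoe_last: bystander: wooden shoe last, 260 mm long, 108 mm high, at the left of the bench. Origin under its centre
- shoe: bystander: brown slip-on shoe, 280 mm long, 98 mm high, at the right of the bench. Origin under its centre
- hammer: bystander: shoemaker's hammer, 260 mm long, lying on the bench in front of the extractor. Origin on the bench under its handle, 75 mm from the head
- brush: bystander: wooden shoe brush, 150 by 48 by 41 mm, lying on the bench in front of the extractor. Origin under its centre
Mind the look-alikes: they are no part of the job. What is shaped like the cassette but blue or orange is not meant.

How it is judged (in metres and radians):
On the way, in this order (a step that is already met when the one before it is completed fails the run):
1. the fan knob has clicked into off (within 0.15 rad of 0) with the cassette still seated (value of joint fan_knob below 0.15 rad and z of cassette in the frame of extractor below 0.05 m), for 0.2 s.
2. both catches are squeezed in (4.5 mm or more) with the cassette still in its slot (value of joint each of catch_near, catch_far above 0.0045 m and z of cassette in the frame of extractor below 0.06 m), for 0.1 s.
At the end, for the whole second after the job is handed in: The fan knob is off (within 0.15 rad of 0); the cassette is held still by the fingers with both catches squeezed in at least 4.5 mm, within 15 degrees of upright, its underside at least 15 mm above the extractor's top plate and within 100 mm (sideways) of its slot, touching no part of the extractor (value of joint fan_knob below 0.15 rad and z of cassette in the frame of extractor above 0.14 m and horizontal distance between cassette and slot below 0.1 m and angle between cassette's own z axis and vertical below 0.26 rad and value of joint each of catch_near, catch_far above 0.0045 m and contact force between the fingers and cassette above 3 N and contact force between cassette and extractor below 0.3 N and linear speed of cassette below 0.03 m/s); the arm keeps its last pose, push and grip.
It fails at once if the cassette is lifted (more than 12 mm) while the fan is not off (value of joint fan_knob above 0.3 rad and z of cassette in the frame of extractor above 0.051 m).
It fails at once if a bystander is moved by more than 30 mm (distance of any of spare_cassette, tack_tin, glue_tin, eyelet_jar, shoe_last, shoe, hammer, brush from where it was at the start of the episode above 0.03 m).
It also fails if it takes over 48 s, if anything falls off the work surface, if the arm or the gripper's body presses on something with over 40 N, if the wrist force passes 120 N, or if a joint passes its speed limit or range.

## Working session

There is one attempt and no reset: what is moved stays moved. The work goes in short steps, Python scripts to look and compute and a tool call to move; the robot and the scene stay as the last step left them, time stands still between calls to the robot, and variables do not carry over. Pictures are saved under pics/ and viewed, and the job is handed in when it is done.

Besides the shell and the picture viewer there is one more tool, called after "Call:" as name(argument=value, ...) on one line, values as JSON. step_arm: Moves the arm, as the interface text tells. Its arguments: {"type":"object","properties":{"motion":{"type":"array","items":{"type":"array","items":{"type":"number"}}},"newtons":{"type":"number"}},"required":["motion"]}

```bash
mkdir -p pics; ls
cat > h.py <<'E'
import numpy as np, cv2
from plant import r, capture, workorder, spotter
def snap(cam,fn=None):
    c=capture(cam)
    if fn: cv2.imwrite('pics/'+fn+'.png',cv2.cvtColor(c['image'],cv2.COLOR_RGB2BGR))
    return c
def world(c):
    z=c['z_map'];v,u=np.mgrid[0:480,0:640]
    P=np.stack([(u-c['cx'])/c['fx']*z,(v-c['cy'])/c['fy']*z,z],-1)
    T=np.array(c['pose']);return P@T[:3,:3].T+T[:3,3]
def proj(c,p):
    T=np.linalg.inv(np.array(c['pose']));q=T[:3,:3]@np.array(p)+T[:3,3]
    return c['fx']*q[0]/q[2]+c['cx'],c['fy']*q[1]/q[2]+c['cy']
E
python3 - <<'E'
from h import *
print(r.get_state())
for cam in ['scene','top']:
    c=snap(cam,cam+'0')
    for l in ['extractor','knob_grip','cassette','catch_near_tab','catch_far_tab','slot','spare_cassette','tack_tin','glue_tin','eyelet_jar']:
        for d in spotter.tip_of(cam,l)[:4]:
            print(cam,l,round(d['p'],2),np.round(d['location'],3),np.round(proj(c,d['location'])))
E
```

```text
pics
{'time_s': 0.0, 'joints': array([-5.03570479e+01,  2.05912423e+01,  6.33050583e-01, -2.27595959e-02,
       -7.01355100e+01, -1.65072605e+01]), 'qd': array([ 0.008261  ,  0.10011755, -0.03946834,  0.06935907, -0.02954261,
       -0.02983028]), 'joint_torque': array([ 6.16699726e-04, -5.82724428e+01,  2.93059319e+01,  6.99745819e+00,
        7.07093335e-03, -1.25412780e-04]), 'tcp_pos': array([ 0.26502252, -0.62028468,  0.24461104]), 'eef_rot': array([ 1.79904080e+02, -6.11353575e-03, -1.56872054e+02]), 'contact_force': array([-0.88466788, -0.1034903 ,  0.33328097]), 'moment': array([-0.00300629,  0.00072907,  0.00145806]), 'gripper_width': 0.08756311216305428}
scene extractor 0.88 [ 0.57   0.037 -0.003] [309. 288.]
scene knob_grip 0.52 [ 0.508 -0.066  0.152] [292. 215.]
scene knob_grip 0.42 [ 0.603 -0.091  0.126] [261. 237.]
scene cassette 0.72 [ 0.344 -0.292 -0.001] [276. 204.]
scene cassette 0.69 [0.606 0.081 0.037] [312. 292.]
scene cassette 0.65 [0.234 0.32  0.001] [469. 267.]
scene catch_near_tab 0.64 [ 0.371 -0.299  0.112] [266. 176.]
scene catch_near_tab 0.6 [0.575 0.087 
[... 1122 characters left out ...]
atch_near_tab 0.49 [ 0.538 -0.235 -0.001] [408. 236.]
top catch_near_tab 0.48 [0.214 0.29  0.113] [212. 352.]
top catch_near_tab 0.42 [0.57  0.085 0.149] [293. 212.]
top catch_far_tab 0.42 [ 0.314 -0.302  0.113] [444. 312.]
top catch_far_tab 0.4 [0.635 0.071 0.156] [298. 187.]
top catch_far_tab 0.39 [0.251 0.338 0.114] [193. 338.]
top catch_far_tab 0.36 [0.602 0.077 0.037] [298. 212.]
top slot 0.57 [0.602 0.077 0.121] [297. 203.]
top spare_cassette 0.77 [0.67  0.235 0.004] [245. 192.]
top tack_tin 0.71 [ 0.604 -0.09   0.123] [359. 202.]
top tack_tin 0.39 [ 0.569  0.036 -0.002] [313. 226.]
top glue_tin 0.76 [0.738 0.011 0.002] [322. 170.]
top eyelet_jar 0.89 [ 0.536 -0.233  0.002] [407. 237.]
```

View pics/scene0.png

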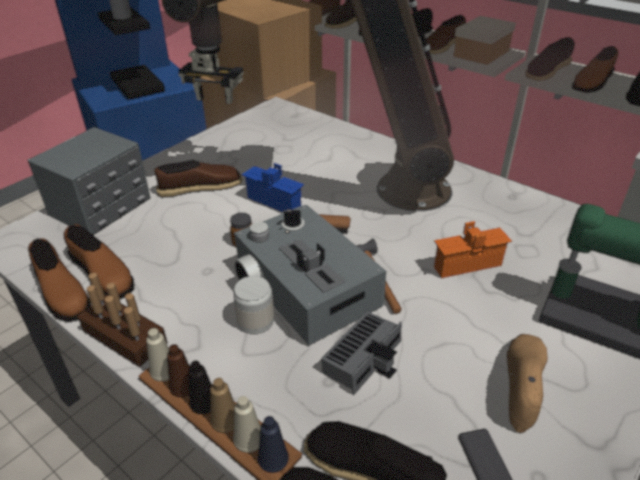

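View pics/top0.png

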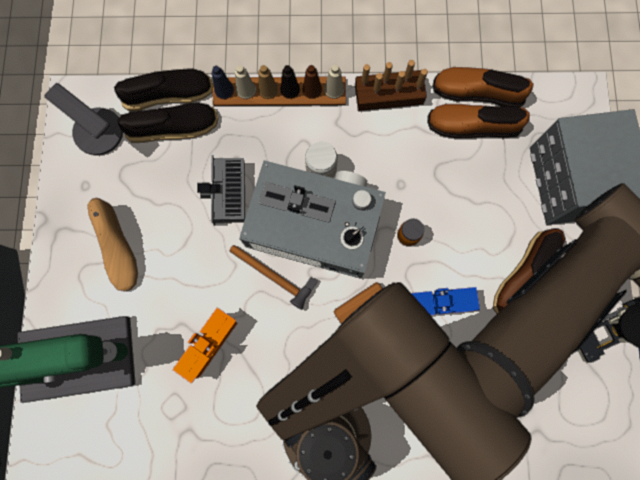

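Run:
```python
import cv2
a=cv2.imread('pics/top0.png')[150:260,230:400]
cv2.imwrite('pics/top0c.png',cv2.resize(a,None,fx=4.6,fy=4.6,interpolation=cv2.INTER_CUBIC))
```

```text
(no output)
```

View pics/top0c.png

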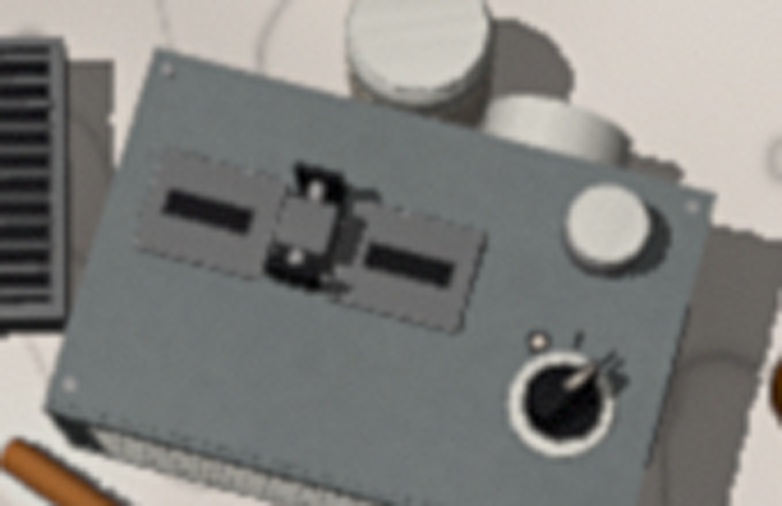

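The scene shows the white-grey extractor at about (313,226) in the top picture. There are three upright cassettes: grey in the extractor slot (297,211), blue (440,300) and orange (207,345). The spare lies flat at (228,190). Only the grey one at (297,211) sits in the slot, so it is the one meant, and the crop confirms it. The knob at (352,235) has its pointer at the third mark, which is high. Next I'll refine the geometry from depth.

Run:
```python
from h import *
c=snap('top');W=world(c);
m=np.abs(W[...,2]-0.125)<0.006
m&=(np.hypot(W[...,0]-.57,W[...,1]-.037)<.23)
n,l,s,_=cv2.connectedComponentsWithStats(m.astype(np.uint8)); k=1+np.argmax(s[1:,4])
P=W[l==k]; (cx,cy),(w,h),a=cv2.minAreaRect((P[:,:2]*1000).astype(np.float32)); print('rect',cx,cy,w,h,a, np.median(P[:,2]))
def blob(name,c0,rad,z0,z1):
    m=(np.hypot(W[...,0]-c0[0],W[...,1]-c0[1])<rad)&(W[...,2]>z0)&(W[...,2]<z1)
    P=W[m]
    (x,y),(w,h),a=cv2.minAreaRect((P[:,:2]*1000).astype(np.float32))
    u,s,vt=np.linalg.svd(P[:,:2]-P[:,:2].mean(0)); print(name,m.sum(),P.mean(0),(x,y,w,h,a),np.degrees(np.arctan2(vt[0][1],vt[0][0])))
blob('knob',(.508,-.066),.04,.155,.175)
blob('catch',(.604,.079),.06,.155,.18)
blob('tack',(.604,-.09),.04,.15,.17)
P=W[(np.abs(W[...,1]+.066)<.045)&(np.abs(W[...,0]-.508)<.045)&(W[...,2]>.155)]
print(np.round(P,3).tolist()[:60])
```

```text
rect 569.85546875 35.12605285644531 340.2362365722656 227.061767578125 74.35337829589844 0.1246664024556241
knob 88 [ 0.50615581 -0.06634812  0.16440073] (507.7082214355469, -66.91474151611328, 13.533486366271973, 43.42161560058594, 39.94419860839844) 129.99336106469082
catch 226 [0.60442617 0.07690094 0.16207009] (604.2534790039062, 76.95628356933594, 31.32228660583496, 65.24845886230469, 73.23837280273438) 164.86390918977594
tack 233 [ 0.60397789 -0.09297707  0.15818057] (604.1838989257812, -93.08790588378906, 43.256160736083984, 43.820274353027344, 75.82169342041016) -177.10803500625786
[[0.523, -0.081, 0.167], [0.521, -0.079, 0.165], [0.521, -0.081, 0.167], [0.521, -0.084, 0.165], [0.519, -0.071, 0.163], [0.52, -0.074, 0.16], [0.518, -0.076, 0.166], [0.518, -0.079, 0.166], [0.518, -0.081, 0.168], [0.52, -0.084, 0.161], [0.516, -0.069, 0.166], [0.515, -0.071, 0.169], [0.517, -0.074, 0.163], [0.516, -0.076, 0.164], [0.516, -0.079, 0.166], [0.516, -0.082, 0.163], [0.517, -0.084, 0.16], [0.513, -0.066, 0.166], [0.513, -0.069, 0.166], [0.513, -0.071, 0.166], [0.514, -0.074, 0.162], [0
[... 223 characters left out ...]
79, 0.161], [0.51, -0.059, 0.158], [0.509, -0.061, 0.163], [0.508, -0.063, 0.167], [0.508, -0.066, 0.167], [0.508, -0.069, 0.166], [0.508, -0.071, 0.164], [0.508, -0.074, 0.164], [0.507, -0.076, 0.17], [0.509, -0.079, 0.159], [0.505, -0.056, 0.168], [0.505, -0.058, 0.166], [0.507, -0.061, 0.161], [0.505, -0.063, 0.17], [0.505, -0.066, 0.169], [0.506, -0.069, 0.165], [0.506, -0.071, 0.164], [0.505, -0.074, 0.166], [0.507, -0.077, 0.159], [0.504, -0.054, 0.161], [0.503, -0.056, 0.167], [0.503, -0.058, 0.163], [0.503, -0.061, 0.164], [0.502, -0.063, 0.168], [0.504, -0.066, 0.163], [0.504, -0.069, 0.161], [0.503, -0.071, 0.165], [0.505, -0.074, 0.156], [0.5, -0.051, 0.167], [0.5, -0.053, 0.166]]
```

The geometry agrees with the specification: extractor yaw about -15.3°, knob bar at -50° (high, expected -49.7°), and knob axis near (0.507, -0.066). I'll move over the knob with the jaws across the bar.

Call:
step_arm(motion=[[0.0876,-0.044,0.041,0,0.15],[0.0876,-0.088,0.083,0,0.3],[0.0876,-0.132,0.124,0,0.45],[0.0876,-0.176,0.166,0,0.6],[0.0876,-0.22,0.207,0,0.75]], newtons=40)

```text
time_s: 1.78
tcp_pos: [0.3867, -0.3422, 0.2459]
eef_rot: [-180.0, 0.1, 159.9]
contact_force: [1.2, 0.0, -0.5]
gripper_width: 0.0873
```

Call:
step_arm(motion=[[0.06,-0.004,0.06,0,0.11],[0.06,-0.008,0.12,0,0.22],[0.06,-0.012,0.18,0,0.33],[0.06,-0.016,0.24,0,0.44],[0.06,-0.02,0.3,0,0.526]])

```text
time_s: 2.4
tcp_pos: [0.5074, -0.0665, 0.2461]
eef_rot: [179.9, 0.0, 129.9]
contact_force: [1.2, -0.4, -0.0]
gripper_width: 0.0602
```

Call:
step_arm(motion=[[0.06,0,0,0,0],[0.06,0,0,0,0]])

```text
time_s: 2.65
tcp_pos: [0.5066, -0.0683, 0.2455]
eef_rot: [-180.0, -0.0, 130.1]
contact_force: [-0.0, -0.1, 0.2]
gripper_width: 0.0598
```

Run:
```python
from h import *
c=snap('wrist','w1'); s=r.get_state(); print(s['tcp_pos'],s['eef_rot'],s['joints'])
W=world(c)
for l in ['knob_grip','catch_near_tab','catch_far_tab','slot']:
    for d in spotter.tip_of('wrist',l)[:2]: print(l,round(d['p'],2),np.round(d['location'],4),np.round(proj(c,d['location'])))
m=(np.hypot(W[...,0]-.508,W[...,1]+.066)<.035)&(W[...,2]>.155)&(W[...,2]<.175)
P=W[m]
if len(P)>20:
    print(len(P),cv2.minAreaRect((P[:,:2]*1000).astype(np.float32)),np.median(P[:,2]))
```

```text
[ 0.50639266 -0.06892254  0.24551694] [-1.79984826e+02 -8.14407382e-03  1.30051120e+02] [ 1.42915152e+01  5.01096200e+00 -1.96641610e+01 -8.14588943e-04
 -6.53420823e+01 -1.54240054e+02]
knob_grip 0.86 [ 0.5063 -0.0604  0.1539] [323. 240.]
catch_near_tab 0.84 [0.5708 0.0902 0.1525] [567. 122.]
catch_near_tab 0.61 [ 3.455e-01 -8.860e-02 -2.000e-04] [178. 117.]
catch_far_tab 0.73 [0.6334 0.0717 0.1533] [609. 211.]
catch_far_tab 0.27 [5.706e-01 3.600e-02 3.000e-04] [428. 168.]
slot 0.48 [0.6057 0.0764 0.0362] [497. 162.]
slot 0.35 [ 0.5071 -0.0643  0.1576] [320. 247.]
1280 ((507.3725891113281, -66.91349792480469), (12.578713417053223, 44.4090576171875), 39.99385452270508) 0.16526676576078111
```

View pics/w1.png

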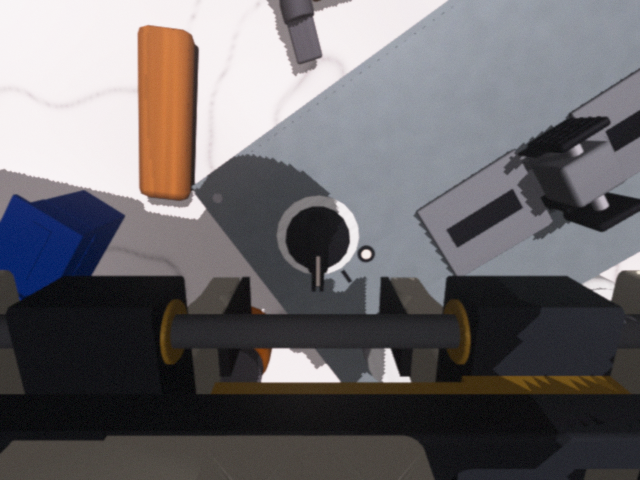

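The wrist picture shows the black knob at (320,240) with its pointer down to (318,290), past the ring (366,254) and the low tick (347,277). That is high. I'll go down onto the bar and grip it.

Call:
step_arm(motion=[[0.05,0.002,0.002,0.03,0],[0.05,0.002,0.002,0.06,0],[0.05,0.002,0.002,0.078,0],[0.05,0.002,0.002,0.086,0],[0.05,0.002,0.002,0.086,0]])

```text
time_s: 3.52
tcp_pos: [0.5069, -0.0662, 0.1595]
eef_rot: [-180.0, -0.0, 130.0]
contact_force: [0.3, 0.4, 0.5]
gripper_width: 0.05
```

Call:
step_arm(motion=[[0.0,0,0,0,0],[0.0,0,0,0,0],[0.0,0,0,0,0],[0.0,0,0,0,0]], newtons=25)

```text
time_s: 4.03
tcp_pos: [0.5071, -0.0656, 0.1598]
eef_rot: [180.0, 0.0, 130.0]
contact_force: [-0.9, 0.1, -0.3]
gripper_width: 0.0155
```

Call:
step_arm(motion=[[0.0,0,0,0,0],[0.0,0,0,0,-0.12],[0.0,0,0,0,-0.26],[0.0,0,0,0,-0.4],[0.0,0,0,0,-0.54]])

```text
time_s: 4.65
tcp_pos: [0.5068, -0.066, 0.1597]
eef_rot: [-180.0, -0.0, 161.2]
contact_force: [-1.4, -0.7, 1.5]
gripper_width: 0.013
```

Call:
step_arm(motion=[[0.0,0,0,0,-0.14],[0.0,0,0,0,-0.28],[0.0,0,0,0,-0.42],[0.0,0,0,0,-0.56],[0.0,0,0,0,-0.67]])

```text
time_s: 5.28
tcp_pos: [0.5068, -0.0664, 0.1597]
eef_rot: [-179.9, -0.1, -160.4]
contact_force: [-1.1, -3.8, 1.3]
gripper_width: 0.013
```

Call:
step_arm(motion=[[0.0,0,0,0,0],[0.0,0,0,0,0],[0.0,0,0,0,0]])

```text
time_s: 5.65
tcp_pos: [0.5068, -0.0663, 0.1597]
eef_rot: [-180.0, -0.1, -160.8]
contact_force: [-1.2, -5.1, 1.7]
gripper_width: 0.0131
```

Run:
```python
from h import *
c=snap('wrist','w2'); s=r.get_state(); print(s['tcp_pos'],s['eef_rot'],s['joints'],s['contact_force'],s['moment'],s['gripper_width'])
```

```text
[ 0.5067838  -0.06633263  0.15973175] [-1.79955976e+02 -4.66169125e-02 -1.60819591e+02] [ 1.46196885e+01  9.51633952e+00 -2.66381858e+01  5.89099850e-02
 -5.38884577e+01 -8.54739986e+01] [-0.76981561 -6.37901107  2.57688218] [-1.99198465  0.33418659 -0.03635677] 0.012528323411095242
```

View pics/w2.png

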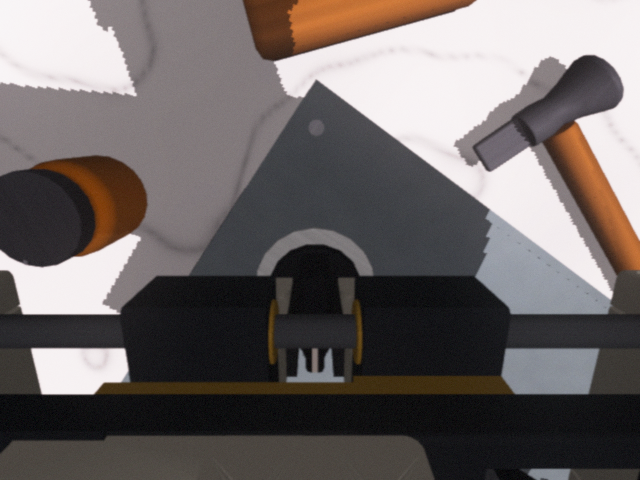

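The bar is held and pointing at 19.2°, where off is expected at about 19°. I'll release, rise and check.

Call:
step_arm(motion=[[0.05,0,0,0,0],[0.05,0,0,0,0],[0.05,0,0,-0.02,0],[0.06,0,0,-0.06,0],[0.0876,0,0,-0.1,0]])

```text
time_s: 6.32
tcp_pos: [0.5069, -0.0654, 0.2604]
eef_rot: [180.0, -0.0, -160.7]
contact_force: [-0.1, 0.6, -0.3]
gripper_width: 0.057
```

Run:
```python
from h import *
s=r.get_state(); print(s['tcp_pos'],s['eef_rot'])
c=snap('wrist','w3')
W=world(c)
m=(np.hypot(W[...,0]-.508,W[...,1]+.066)<.035)&(W[...,2]>.158)&(W[...,2]<.175)
P=W[m]; print(len(P),cv2.minAreaRect((P[:,:2]*1000).astype(np.float32)))
c=snap('top','top3')
a=cv2.imread('pics/top3.png')[150:260,230:400]
cv2.imwrite('pics/top3c.png',cv2.resize(a,None,fx=4.6,fy=4.6,interpolation=cv2.INTER_CUBIC))
```

```text
[ 0.50691263 -0.06539044  0.26044232] [ 1.79977798e+02 -2.68406867e-02 -1.60685852e+02]
1122 ((507.70489501953125, -65.94145965576172), (44.940208435058594, 12.605369567871094), 18.816389083862305)
```

View pics/w3.png

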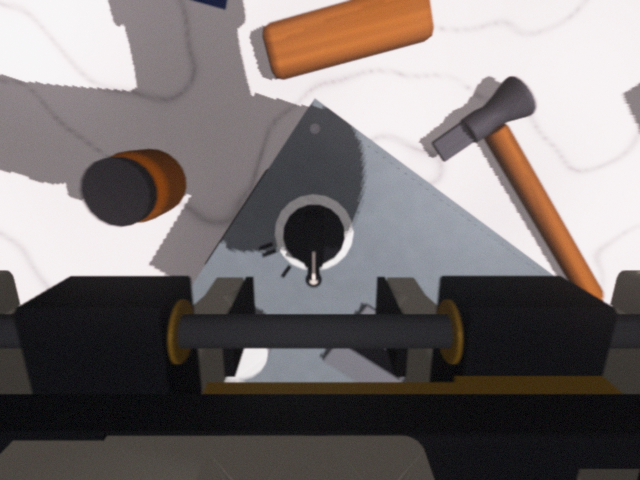

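The pointer now touches the ring mark at (314,280), and the bar angle is 18.8°, so the fan is off. I'll move over the grey cassette with the jaws along the extractor's x.

Call:
step_arm(motion=[[0.0876,-0.028,0.021,0,-0.17],[0.0876,-0.056,0.041,0,-0.34],[0.0876,-0.083,0.062,0,-0.51],[0.0876,-0.111,0.082,0,-0.68],[0.0876,-0.139,0.103,0,-0.85]])

```text
time_s: 7.05
tcp_pos: [0.6045, 0.0788, 0.2589]
eef_rot: [180.0, 0.0, -111.7]
contact_force: [-0.4, -0.9, 0.2]
gripper_width: 0.0874
```

Call:
step_arm(motion=[[0.0876,0,0,0,-0.113],[0.0876,0,0,0,-0.113],[0.0876,0,0,0,-0.113]])

```text
time_s: 7.42
tcp_pos: [0.6038, 0.0775, 0.2593]
eef_rot: [180.0, -0.0, -105.6]
contact_force: [-0.3, -0.1, -0.0]
gripper_width: 0.0872
```

Run:
```python
from h import *
s=r.get_state(); print(s['tcp_pos'],s['eef_rot'],s['gripper_width'])
c=snap('wrist','w4')
W=world(c)
for l in ['catch_near_tab','catch_far_tab','cassette']:
    for d in spotter.tip_of('wrist',l)[:2]: print(l,round(d['p'],2),np.round(d['location'],4),np.round(proj(c,d['location'])))
m=(np.hypot(W[...,0]-.604,W[...,1]-.078)<.06)&(W[...,2]>.150)&(W[...,2]<.18)
P=W[m]; print(len(P),cv2.minAreaRect((P[:,:2]*1000).astype(np.float32)),np.percentile(P[:,2],95))
```

```text
[0.60377618 0.07745507 0.25927572] [ 1.79978816e+02 -4.28764859e-03 -1.05638948e+02] 0.08720517312383048
catch_near_tab 0.6 [0.571  0.0873 0.1511] [363. 242.]
catch_far_tab 0.85 [0.6331 0.0723 0.1538] [271. 247.]
cassette 0.91 [0.608  0.0742 0.0377] [309. 207.]
cassette 0.35 [ 0.4085  0.1299 -0.0047] [497. 199.]
3522 ((604.21484375, 77.69304656982422), (32.62303161621094, 64.87710571289062), 73.85411071777344) 0.1686352954714434
```

View pics/w4.png

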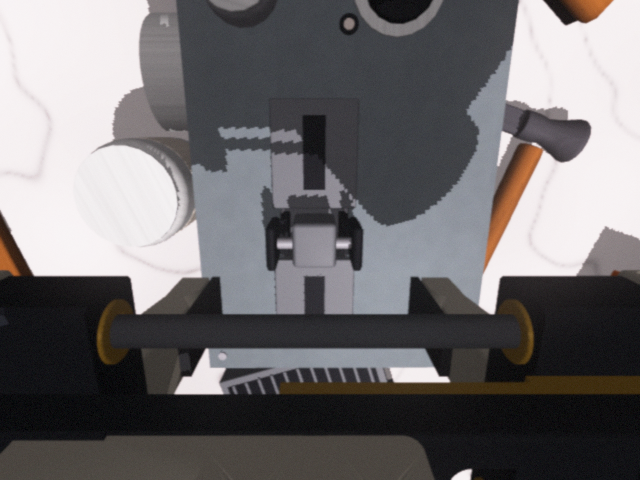

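Wrist view: the grey cassette's grip block is at (314,240) with its tabs at (272,243) and (356,243), centred between the open fingers. Depth puts the centre at (0.6042, 0.0777) against a TCP of (0.6038, 0.0775). I'll go down and squeeze.

Call:
step_arm(motion=[[0.0876,0,0,0.04,0],[0.0876,0,0,0.075,0],[0.0876,0,0,0.095,0],[0.0876,0,0,0.104,0],[0.0876,0,0,0.104,0]])

```text
time_s: 8.25
tcp_pos: [0.604, 0.0774, 0.1555]
eef_rot: [180.0, -0.0, -105.5]
contact_force: [0.6, -0.4, 0.6]
gripper_width: 0.0875
```

Call:
step_arm(motion=[[0.07,0,0,0,0],[0.066,0,0,0,0],[0.055,0,0,0,0],[0.03,0,0,0,0],[0.03,0,0,0,0]], newtons=45)

```text
time_s: 8.88
tcp_pos: [0.6045, 0.0776, 0.1566]
eef_rot: [-179.9, 0.0, -105.4]
contact_force: [-0.1, -0.1, 4.1]
gripper_width: 0.0452
```

Call:
step_arm(motion=[[0.03,0,0,0,0],[0.03,0,0,0,0],[0.03,0,0,0,0]])

```text
time_s: 9.25
tcp_pos: [0.6045, 0.0776, 0.1566]
eef_rot: [-179.9, 0.0, -105.5]
contact_force: [-1.4, 0.2, 6.2]
gripper_width: 0.0454
```

The opening is 45.4 mm against an expected 49 mm, with about 6 N pushing up. I'll look before lifting.

Run:
```python
from h import *
s=r.get_state(); print(s['tcp_pos'],s['eef_rot'],s['contact_force'],s['moment'],s['gripper_width'])
c=snap('wrist','w5')
a=cv2.imread('pics/w5.png')
for cam in ['scene','top']:
    c=snap(cam,cam+'5')
a=cv2.imread('pics/scene5.png')[190:330,220:400]
cv2.imwrite('pics/scene5c.png',cv2.resize(a,None,fx=4.2,fy=4.2,interpolation=cv2.INTER_CUBIC))
```

```text
[0.6045236  0.07764275 0.15655617] [-1.79926655e+02  3.01461408e-02 -1.05452943e+02] [-1.36754711  0.24924939  6.15578785] [-0.05523221  0.46750709 -0.00416852] 0.04543179926784481
```

View pics/w5.png

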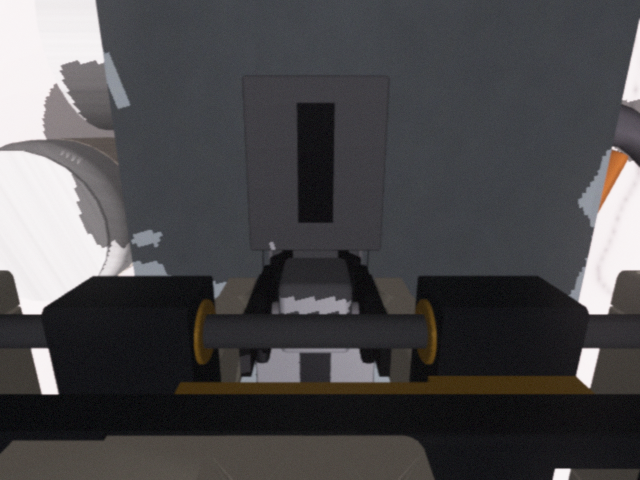

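View pics/scene5c.png

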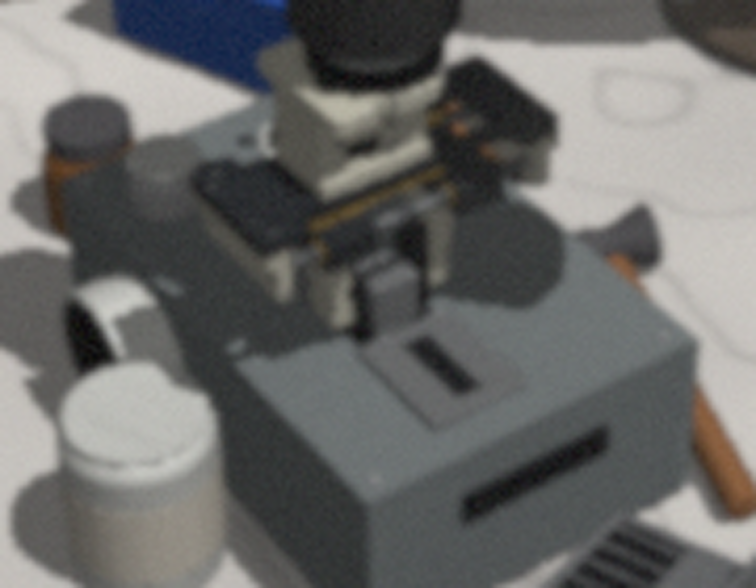

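The fingers are on both black tabs, with the grip block between them and the flange still seated. I'll ease the grip a little to see whether the reading changes, then start lifting slowly.

Call:
step_arm(motion=[[0.03,0,0,0,0],[0.03,0,0,0,0]], newtons=35)

```text
time_s: 9.65
tcp_pos: [0.6045, 0.0777, 0.1565]
eef_rot: [-179.9, 0.0, -105.4]
contact_force: [-0.7, -0.6, 6.9]
gripper_width: 0.046
```

Call:
step_arm(motion=[[0.03,0,0,-0.003,0],[0.03,0,0,-0.006,0],[0.03,0,0,-0.009,0],[0.03,0,0,-0.012,0],[0.03,0,0,-0.012,0]])

```text
time_s: 10.28
tcp_pos: [0.604, 0.0776, 0.1678]
eef_rot: [-180.0, 0.0, -105.5]
contact_force: [1.7, 0.2, -6.1]
gripper_width: 0.046
```

Call:
step_arm(motion=[[0.03,0,0,-0.006,0],[0.03,0,0,-0.013,0],[0.03,0,0,-0.021,0],[0.03,0,0,-0.029,0],[0.03,0,0,-0.035,0]])

```text
time_s: 10.9
tcp_pos: [0.6042, 0.0776, 0.2034]
eef_rot: [-180.0, 0.0, -105.5]
contact_force: [-0.5, -0.3, -6.7]
gripper_width: 0.046
```

Run:
```python
from h import *
s=r.get_state(); print(s['tcp_pos'],s['eef_rot'],s['contact_force'],s['moment'],s['gripper_width'])
c=snap('scene','scene6')
a=cv2.imread('pics/scene6.png')[170:330,220:400]
cv2.imwrite('pics/scene6c.png',cv2.resize(a,None,fx=3.7,fy=3.7,interpolation=cv2.INTER_CUBIC))
```

```text
[0.6041811  0.07761959 0.20338874] [-1.79967312e+02  2.37908110e-02 -1.05466479e+02] [-0.54180032 -0.28997822 -6.65754575] [-0.02920956  0.04629644 -0.00133523] 0.045997087990956725
```

View pics/scene6c.png

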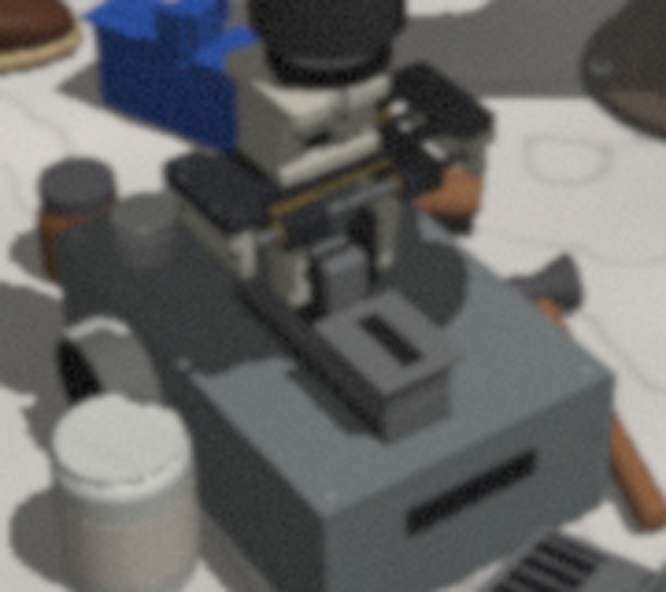

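The cassette is rising straight with the gripper and bears only its own weight of about 6.5 N. I'll lift on to about 40 mm clear.

Call:
step_arm(motion=[[0.03,0,0,-0.008,0],[0.03,0,0,-0.018,0],[0.03,0,0,-0.028,0],[0.03,0,0,-0.038,0],[0.03,0,0,-0.046,0]])

```text
time_s: 11.58
tcp_pos: [0.6041, 0.0776, 0.2494]
eef_rot: [-180.0, 0.0, -105.5]
contact_force: [-0.0, -0.6, -6.2]
gripper_width: 0.0463
```

Call:
step_arm(motion=[[0.03,0,0,-0.008,0],[0.03,0,0,-0.018,0],[0.03,0,0,-0.026,0],[0.03,0,0,-0.032,0],[0.03,0,0,-0.034,0]])

```text
time_s: 12.2
tcp_pos: [0.6041, 0.0776, 0.283]
eef_rot: [-180.0, 0.0, -105.5]
contact_force: [-0.2, 0.5, -7.0]
gripper_width: 0.0462
```

Call:
step_arm(motion=[[0.03,0,0,0,0],[0.03,0,0,0,0],[0.03,0,0,0,0],[0.03,0,0,0,0]])

```text
time_s: 12.7
tcp_pos: [0.604, 0.0776, 0.2824]
eef_rot: [180.0, -0.0, -105.5]
contact_force: [0.5, -0.4, -6.4]
gripper_width: 0.0459
```

Run:
```python
from h import *
s=r.get_state(); print(s['time_s'],s['tcp_pos'],s['eef_rot'],s['contact_force'],s['moment'],s['gripper_width'])
c=snap('scene','scene7')
for l in ['cassette','catch_near_tab','catch_far_tab','knob_grip']:
    for d in spotter.tip_of('scene',l)[:3]: print(l,round(d['p'],2),np.round(d['location'],3))
a=cv2.imread('pics/scene7.png')[140:330,200:400]
cv2.imwrite('pics/scene7c.png',cv2.resize(a,None,fx=3.1,fy=3.1,interpolation=cv2.INTER_CUBIC))
c=snap('wrist','w7');c=snap('top','top7')
```

```text
12.7 [0.60397791 0.07755122 0.28239684] [ 1.79987298e+02 -9.86246557e-03 -1.05470889e+02] [ 0.52961369 -0.4016431  -6.38130805] [ 0.02466717  0.06104513 -0.0215378 ] 0.045912414495377085
cassette 0.77 [0.605 0.082 0.164]
cassette 0.76 [ 0.341 -0.296 -0.003]
cassette 0.68 [0.235 0.318 0.001]
catch_near_tab 0.6 [0.215 0.286 0.116]
catch_near_tab 0.49 [ 0.375 -0.294  0.114]
catch_near_tab 0.39 [0.579 0.084 0.281]
catch_far_tab 0.73 [0.253 0.342 0.117]
catch_far_tab 0.53 [0.626 0.074 0.277]
catch_far_tab 0.5 [ 0.311 -0.305  0.112]
knob_grip 0.51 [0.625 0.074 0.278]
```

View pics/scene7c.png

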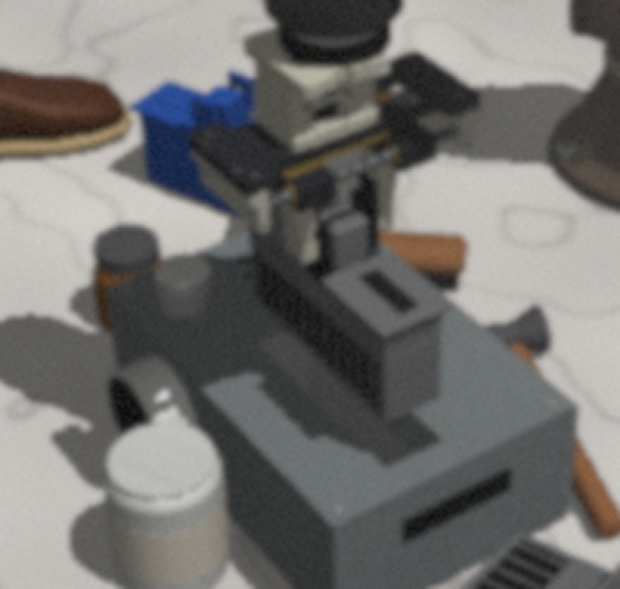

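View pics/w7.png

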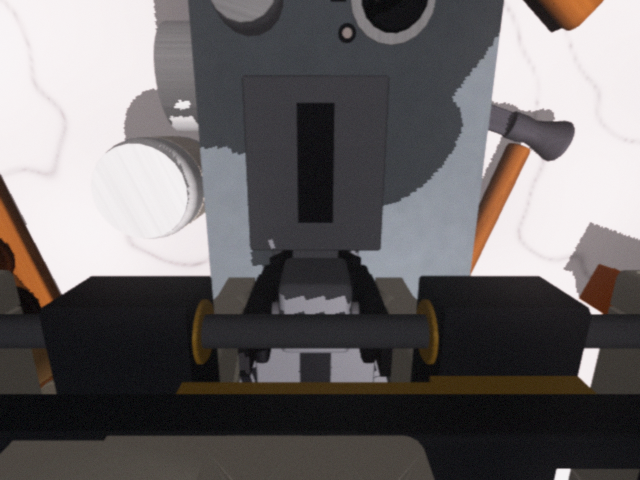

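The cassette hangs upright with its underside at z ≈ 0.164, about 39 mm clear of the plate. The cassette has not shifted in the wrist view since the grip was made. I'll hand it in.

Run:
```python
from h import *
print(workorder.close_job())
s=r.get_state(); print(s['time_s'],s['tcp_pos'],s['contact_force'],s['gripper_width'])
```

```text
the job is handed in; nothing more can be done
None
the job is handed in; nothing more can be done
```

The fan is off and the spent cassette is out of its slot, held by its squeezed catches. I handed the job in at about 12.9 s; it reports no verdict.

- **Fan knob:** I turned it anticlockwise from high to off. The wrist picture showed the pointer on the ring mark, with the bar at 18.8° against about 19° expected. I did not measure the knob again after the lift.
- **Cassette:** I squeezed both catches of the grey cassette in the slot and lifted it straight up about 126 mm. At the last look it hung upright, its underside at z ≈ 0.164 m (about 39 mm above the plate), 5 mm or less sideways from its slot. The tool carried a steady 6.4 N or so, which is the cassette's weight alone.
- **Check that disagreed:** the finger opening read about 46 mm while holding, where 49 mm was expected with both catches at their stops. I put this down to give in the pads or stops. Both catches released and the cassette came out freely.
- **Bystanders:** I saw none disturbed in the pictures, but I did not measure their positions again at the end.

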